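Tip the specimen tray into the scrap box

ROBOT

A 6-joint arm with a two-finger parallel gripper is mounted at the origin on a cart in front of the work surface, level with it; the furniture and walls round the work are solid. World frame = base frame: x ahead of the robot, y to its left, z up, the work surface at z = 0. Lengths are in mm, angles in rad, forces in N, time in s.
With the tool pointing down it reaches from about 350 to 975 mm from the base axis. Payload 7.1 kg.
Tool frame: the origin (TCP) lies at the very end of the fingers, on their centre line; the grasp point (between the pads) lies 19 mm behind it; z points along the fingers, x is the direction in which the jaws open and shut, and the axes are right-handed (so a half turn about z gives the same grasp; the last joint's range is limited). The gripper opens to 88 mm and grips with 3 to 60 N. Pads are 20 mm wide; open, the fingers measure 115 mm over their backs; the gripper's body (75 mm by 178 mm) begins 61 mm behind the grasp point.
Start: joints at [1.29, 0.423, 1.63, -0, 1.089, -0.019], TCP at [161.731, 603.695, 222.675] pointing down, gripper open.
Joint ranges: [-3, 3], [-0.9, 2.11], [0.09, 2.58], [-1.31, 4.45], [0.11, 2.69], [-2.54, 2.54]. Speed limits (rad/s): [2.39, 2.39, 3.01, 3.14, 3.14, 3.14].

INTERFACE

Orientations are given as a rotation vector (axis times angle).
In Python, from workcell import * gives the robot as it stands.
- The arm moves only by the tool arm_command, never from a script. Its argument "increments" is a list of rows, each a list of 2 entries, a list of its own where there are three numbers: the shift along the tool's x, y, z in cm, then the turn about the tool's z in degrees. In form: [[[dx, dy, dz], turn], ...]. A call has 1 to 20 rows; each row shifts and turns the pose as measured when the row begins, along the tool's axes as they then stand; what a row does not reach is not made up. A row lasts 1/10 s, in which the tool goes at most 50 mm and 8.59 degrees, less where a joint would pass 70% of its speed; a pose out of reach is approached as far as the arm can. A call is refused whole if a number of a shift passes 5 or a number of a turn 8.59, either way. A call with a gripper value outside its range is refused whole. "gripper" is the opening, from 0 (shut) to 1 (fully open), set as the call begins (left out, the last holds). The fingers move at their own pace and stop on an object; the grip force is fixed at half the most. Time passes only in rows, so rows that do not move let the fingers close. It gives the time, the measured TCP pose, the force and the opening at its end, in the units of the state.
- get_obs(): the state, without advancing time (a new reading comes with each control period).
- get_image(name): name is "scene" or "top" or "wrist"; returns the picture (384x512x3 uint8, red, green, blue); there is no depth.
- camera_params(name): a dict with "K" (3x3 intrinsics, pixels), "rvec" (rotation vector, rad) and "tvec" (3), from world to camera coordinates, as OpenCV has them; the wrist camera has in their place "T_tool_cam" (4x4, takes a point from camera to tool coordinates, whose origin is the TCP and whose axes are the tool frame's). Camera axes: x right, y down, z forward; pixel columns grow to the right and rows downward; lengths in mm; the calibration is good to about 2 mm. A picture is of the moment at which its call begins: read the wrist's pose just before it. camera_params takes no time and is no camera call.
- close_job(): hands the job in, once; it reports no verdict.
The state is a dict: "t": time; "qpos": joint angles; "qvel": joint speeds; "joint_torque": joint torques, N m; "ee_pos": TCP position; "orientation": TCP orientation; "ft_force": force on the tool from outside, world axes, zero at the start; "moment": the same for the moment, N m; "width": finger opening in mm.
Only numpy, scipy, OpenCV 4.12 (cv2) and the standard library are available. Lean on these libraries where they do the work, as an engineer would, in place of code of your own. Each camera call takes 0.05 s, during which the arm holds its last target.

TASK

Clear the tested specimens away: swing the stop lever through its quarter turn to its end stop so that the tray is free, then push the tray along its stand until the rib under its open front edge drops down and hooks on the rim of the scrap box. Using that rim as the pivot, tip the tray up until all four specimens have slid into the box, then let the empty tray back down gently, so that it rests on the box rim and its stand, still hooked.

Things in the scene. Friction and masses are not known exactly. Their poses are not given: they have to be found in the camera images.
- stand: Fixed grey sheet-metal stand, flat top 86 mm above the bench. Origin on the bench; +x points along the stand to the scrap box, z up. The top reaches from x = -100 to +75 mm, y = -65 to +65 mm; low side guides (inner faces y = +-60 mm, 8 mm high) keep the tray straight. A boss on its +y side carries the stop lever.
- lever (a joint): Stop lever on an upright hinge. 0 = locked: its 46 mm toe lies over the stand in front of the tray's front rib, its arm points out along the stand's +y. It turns counter-clockwise seen from above (arm towards the stand's -x, toe forward out of the way) to 1.571 = end stop, tray free. Friction 0.08 N m (1 to 2 N at the grip); stays where left. Starts at 0 to 0.15.
- lever_pivot (a point): Point on the lever's hinge axis, 88 mm above the bench, at x = 47, y = 85 mm in the stand's frame.
- lever_grip (a point): Middle of the upright black grip at the end of the lever's arm, 70 mm from the hinge axis: a round post, 17 mm diameter, from 95 to 143 mm above the bench (this point: 128 mm). To be pushed sideways.
- scrap_box: Fixed dark steel open box, 150 (x) x 170 (y) x 90 mm high, walls and floor 5 mm. Origin at the centre of its underside on the bench; axes parallel to the stand's within 1 degree. A gap of 16 to 24 mm separates the stand's front edge from the box's near wall.
- box_rim (a point): Middle of the outer top edge of the box's near wall (towards the stand), 90 mm above the bench: the pivot for tipping.
- tray: Loose aluminium tray, 130 (x) x 110 (y) mm, 0.26 to 0.44 kg empty, standing on the stand. Origin at the middle of its footprint, level with its feet; +x towards its open front and the box, z up. Floor 10 to 13 mm above the origin, reaching x = 65 mm; walls 38 mm high at sides and rear. Under the floor two cross ribs, 10 mm deep: the front (hooking) rib at x = 42 to 48 mm, the rear one at -58 to -52 mm.
- tray_hook (a point): Inner corner of the hook: front face of the front rib meets the floor's underside (x = 48, z = 10 mm in the tray's frame). After 50 to 75 mm of sliding the rib leaves the stand's front edge and sinks 6 mm into the gap, floor on the box rim, rib against the outside of the box wall: this point is then at box_rim. 60 degrees of tip empties the tray; beyond about 75 it may topple into the box.
- tray_bar (a point): Middle of the level top bar of the hoop handle at the tray's rear: a 9 mm rod along the tray's y, straight for 74 mm, at x = -68, z = 98 mm in the tray's frame. Uprights at y = +-45 mm; the hoop is open between them down to the rear wall (38 mm). Pushed from behind towards the box it slides the tray and, once hooked, tips it over the rim; it falls back by its weight when let back.
- bar_end: Specimen: brown sawn round bar end, 32 mm diameter, 48 mm high, 0.31 kg, standing in the tray. Origin at the centre of its underside.
- disc_low: Specimen: black resin disc, 30 mm diameter, 16 mm high, flat in the tray. Origin at the centre of its underside.
- disc_mid: Specimen: black resin disc, 30 mm diameter, 18 mm high, flat in the tray. Origin at the centre of its underside.
- disc_tall: Specimen: cream resin disc, 30 mm diameter, 20 mm high, flat in the tray. Origin at the centre of its underside.

How it is judged:
By the outcome, as a careful person would: the job done as asked, in the order asked, and still so for the second after the job is handed in, with the robot touching nothing.
It also fails if it takes over 61 s, if anything falls off the work surface, if the arm or the gripper's body presses on something with over 40 N, if the wrist force passes 120 N, or if a joint passes its speed limit or range.

## Working session

There is one attempt and no reset: what is moved stays moved. The work goes in short steps, Python scripts to look and compute and a tool call to move; the robot and the scene stay as the last step left them, time stands still between calls to the robot, and variables do not carry over. Pictures are saved under pics/ and viewed, and the job is handed in when it is done.

Besides the shell and the picture viewer there is one more tool, called after "Call:" by a JSON object that holds its "name" and its "arguments". arm_command: Moves the arm, as the interface text tells. Its arguments: {"type":"object","properties":{"increments":{"type":"array","items":{"type":"array"}},"gripper":{"type":"number"}},"required":["increments"]}

```bash
mkdir -p pics; ls; python3 - <<'E'
from workcell import *
import cv2
print(get_obs())
for n in ["scene","top","wrist"]:
    im=get_image(n); cv2.imwrite(f"pics/{n}0.png",im[:,:,::-1]); p=camera_params(n); print(n,p)
E
```

```text
pics
{'t': 0.0, 'qpos': array([ 1.29000595e+00,  4.23824825e-01,  1.63070211e+00, -1.69677725e-05,
        1.08855321e+00, -1.89448581e-02]), 'qvel': array([ 1.57570943e-03,  7.84869126e-05,  8.02824500e-04, -9.52983348e-05,
       -5.81880485e-04, -1.98324799e-03]), 'joint_torque': array([ 4.23297352e-04, -5.44605911e+01, -2.73671061e+01,  6.43715914e-02,
        2.26020796e-02, -1.31044494e-04]), 'ee_pos': array([161.58338297, 603.1809676 , 221.90692029]), 'orientation': array([ 2.49171905e+00,  1.91188755e+00, -1.86580555e-03]), 'ft_force': array([ 0.21607901,  0.37067434, -0.06704246]), 'moment': array([ 0.03818499, -0.0277359 , -0.00209078]), 'width': 87.9972988684813}
scene {'K': array([[484.78506095,   0.        , 253.36305617],
       [  0.        , 484.78506095, 190.70974831],
       [  0.        ,   0.        ,   1.        ]]), 'rvec': array([ 2.32179738, -0.83517936,  0.33078591]), 'tvec': array([-522.1780068 ,  294.91470244,  892.84593011])}
top {'K': array([[438.57483935,   0.        , 251.23720135],
       [  0.        , 438.57483935, 200.58441707],
       [  0.        ,   0.        ,   1.        ]]), 'rvec': array([ 2.16856065, -2.03827879,  0.21272043]), 'tvec': array([-148.35031704,  581.9452897 ,  850.442407  ])}
wrist {'K': array([[301.60387211,   0.        , 252.02047381],
       [  0.        , 301.60387211, 190.67931068],
       [  0.        ,   0.        ,   1.        ]]), 'T_tool_cam': array([[ 9.99999390e-01,  8.78278991e-04,  6.69945997e-04,
        -3.17939046e-01],
       [-1.01656441e-03,  9.69002568e-01,  2.47048556e-01,
        -6.81182990e+01],
       [-4.32201835e-04, -2.47049087e-01,  9.69002870e-01,
        -1.63633121e+02],
       [ 0.00000000e+00,  0.00000000e+00,  0.00000000e+00,
         1.00000000e+00]])}
```

View pics/scene0.png

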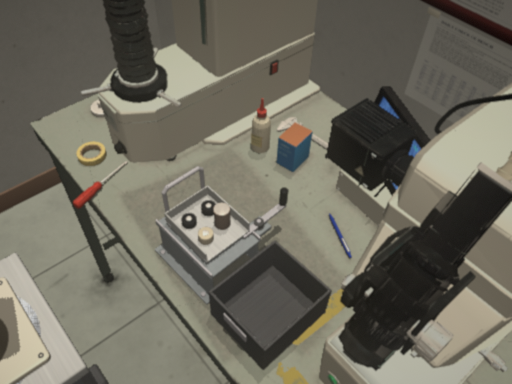

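View pics/top0.png

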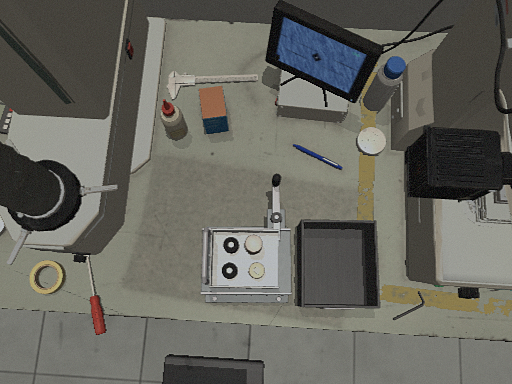

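View pics/wrist0.png

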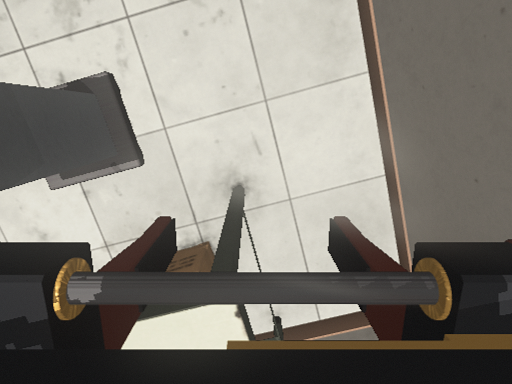

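The scene shows the tray on its stand with the hoop at its left rear (~185,180), the lever grip at ~(284,196) and the box at ~(268,300). The top view has the lever grip at (276,180), the tray at (247,262) and the box at (337,263). I'll enlarge both to pick pixels.

```bash
cat > h.py <<'E'
import numpy as np, cv2
from workcell import *
def P(n):
    p=camera_params(n); R=cv2.Rodrigues(p['rvec'])[0]; return p['K'],R,np.array(p['tvec'],float)
def proj(n,X):
    K,R,t=P(n); return cv2.projectPoints(np.atleast_2d(np.array(X,float)),R,t,K,None)[0][:,0]
def tri(a,b,na='scene',nb='top'):
    M=[]
    for n,u in((na,a),(nb,b)):
        K,R,t=P(n); M.append(K@np.c_[R,t])
    X=cv2.triangulatePoints(M[0],M[1],np.array(a,float),np.array(b,float)); X=(X[:3]/X[3])[:,0]
    return X, np.linalg.norm(proj(na,X)[0]-a), np.linalg.norm(proj(nb,X)[0]-b)
def atz(n,u,z):
    K,R,t=P(n); d=R.T@np.linalg.solve(K,[u[0],u[1],1]); c=-R.T@t
    return c+d*(z-c[2])/d[2]
E
python3 - <<'E'
from h import *
for n in('scene','top'):
    print(n,proj(n,[[0,0,0],[400,0,0],[500,0,0],[500,100,0],[500,300,0]]))
s=cv2.imread('pics/scene0.png')[150:370,140:340]; cv2.imwrite('pics/sc.png',cv2.resize(s,None,fx=2.7,fy=2.7,interpolation=cv2.INTER_CUBIC))
s=cv2.imread('pics/top0.png')[165:320,190:390]; cv2.imwrite('pics/tc.png',cv2.resize(s,None,fx=3.8,fy=3.8,interpolation=cv2.INTER_CUBIC))
E
```

```text
scene [[-30.1618929  350.83843029]
 [155.03629011 237.46418482]
 [192.41801626 214.57991605]
 [168.01579036 188.68056318]
 [124.89590392 142.91518265]]
top [[174.73264804 500.69475946]
 [193.32516688 290.54000734]
 [197.46161366 243.78496803]
 [151.83996428 240.95693664]
 [ 61.09452368 235.3317355 ]]
```

View pics/sc.png

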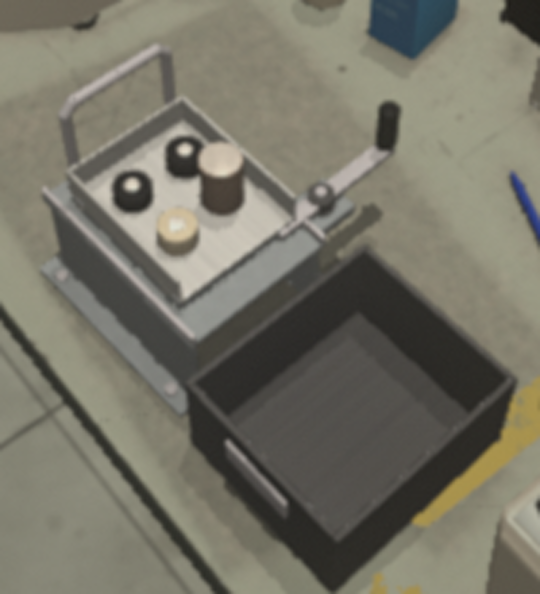

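View pics/tc.png

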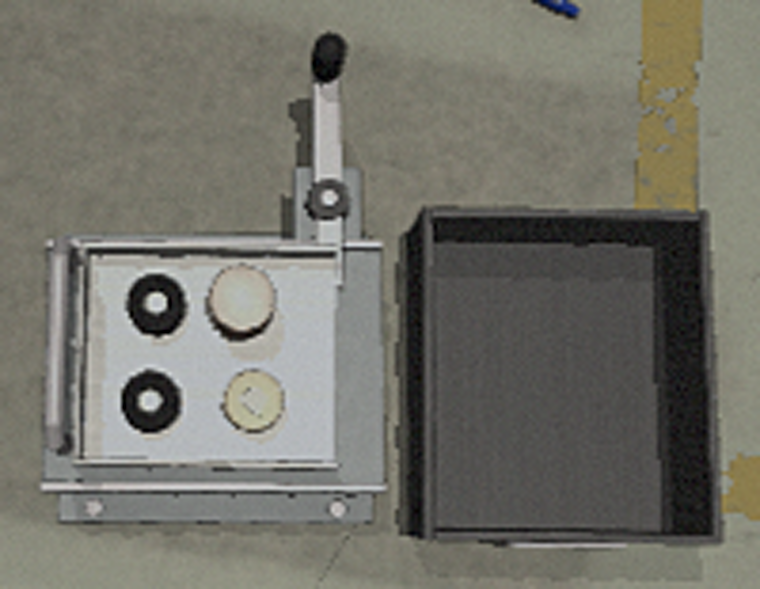

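```bash
cat >> h.py <<'E'
def S(u): return ((u[0]+.5)/2.7-.5+140,(u[1]+.5)/2.7-.5+150)
def T(u): return ((u[0]+.5)/3.8-.5+190,(u[1]+.5)/3.8-.5+165)
E
python3 - <<'E'
from h import *
np.set_printoptions(precision=1,suppress=True)
pts={'hinge ball':((321,190),(328,199)),'grip top':((389,108),(330,40)),
'box near wall far corner(+y)':((367,250),(425,211)),'box far +y':((515,380),(706,212)),'box near -y':((192,382),(428,541)),'box far -y':((333,540),(720,541)),
'bar +y':((164,50),(62,242)),'bar -y':((66,108),(56,447)),
'guide front -y':((195,348),(386,488)),'guide rear -y':((48,190),(42,488)),'tray front -y':((183,299),(339,465)),'guide front +y':((328,240),(382,243))}
for k,(a,b) in pts.items(): print(k,*tri(S(a),T(b)))
for k,b in {'guide front -y':(386,488),'guide front +y':(382,244),'guide rear -y':(42,488),'guide rear +y':(47,244)}.items(): print(k,atz('top',T(b),94))
for k,b in {'b1':(425,211),'b2':(706,212),'b3':(428,541),'b4':(720,541)}.items(): print(k,atz('top',T(b),90))
for k,b in {'b1':(367,250),'b2':(515,380),'b3':(192,382),'b4':(333,540)}.items(): print(k,atz('scene',S(b),90))
E
```

```text
hinge ball [ 552.7 -164.3  104.4] 0.8196077883477458 1.0246645495572733
grip top [ 625.6 -158.5  139.6] 0.23363138896218766 0.29814054930406214
box near wall far corner(+y) [ 553.  -216.6   85.1] 0.8814848882582348 1.0679004627899558
box far +y [ 559.1 -362.1   90.3] 0.18916405870908745 0.21191584775162256
box near -y [ 385.8 -224.8   93.4] 1.9267383673976173 2.263407179411928
box far -y [ 391.2 -368.7   92.7] 0.022564227855255168 0.024156184059149034
bar +y [509.6 -36.9 179.6] 0.15542116576375076 0.2099520997823199
bar -y [417.9 -44.7 188.8] 1.6438421392515858 2.1969625527403114
guide front -y [ 408.  -201.9   84. ] 0.5389147324523021 0.6352021330694153
guide rear -y [399.  -28.7  93.7] 1.4249592674873128 1.8381215953719674
tray front -y [ 417.8 -176.3  105.6] 0.6578416629898202 0.7934454915073387
guide front +y [ 534.  -194.4   90.4] 0.9758274896177531 1.1937396617157168
guide front -y [ 406.8 -200.4   94. ]
guide front +y [ 530.8 -193.    94. ]
guide rear -y [396.  -27.1  94. ]
guide rear +y [520. -19.  94.]
b1 [ 550.2 -215.    90. ]
b2 [ 558.8 -362.    90. ]
b3 [ 382.1 -223.    90. ]
b4 [ 391.2 -369.5   90. ]
b1 [ 552.3 -219.6   90. ]
b2 [ 559.6 -362.2   90. ]
b3 [ 389.9 -224.8   90. ]
b4 [ 392.  -367.9   90. ]
```

Call:
{"name": "arm_command", "arguments": {"increments": [[[-5, 0, -1], 0], [[-5, 0, -1], 0], [[-5, 0, -1], 0], [[-5, 0, -1], 0], [[-1.5, 4.4, 0], 0], [[-1.5, 4.4, 0], 0], [[-1.5, 4.4, 0], 0], [[-1.5, 4.4, 0], 0], [[-1.5, 4.4, 0], 0]], "gripper": 0.35}}

```text
t: 1.05
ee_pos: [303.3, 277.6, 259.5]
orientation: [2.478, 1.928, -0.004]
ft_force: [0.7, 0.3, -0.7]
width: 30.7
```

Call:
{"name": "arm_command", "arguments": {"increments": [[[-4.1, 2.65, 0], 0], [[-4.1, 2.65, 0], 0], [[-4.1, 2.65, 0], 0], [[-4.1, 2.65, 0], 0], [[-4.1, 2.65, 0], 0], [[-4.1, 2.65, 0], 0]]}}

```text
t: 1.65
ee_pos: [401.0, -6.4, 261.3]
orientation: [2.476, 1.928, 0.004]
ft_force: [1.1, 0.5, 0.8]
width: 30.4
```

Call:
{"name": "arm_command", "arguments": {"increments": [[[0, 0, 0], 8.5], [[0, 0, 0], 8.5], [[0, 0, 0], 8.5], [[0, 0, 0], 8.5], [[0, 0, 0], 8.5], [[0, 0, 0], 8.5], [[0, 0, 0], 8.5], [[0, 0, 0], 8.5], [[0, 0, 0], 8.5], [[0, 0, 0], 8.5], [[0, 0, 0], 8.5], [[0, 0, 0], 8.5], [[0, 0, 0], 8.5], [[0, 0, 0], 8.5], [[0, 0, 0], 8.5], [[0, 0, 0], 8.5], [[0, 0, 0], 8.5], [[0, 0, 0], 8.5], [[0, 0, 0], 8.5]]}}

```text
t: 3.55
ee_pos: [399.0, -14.8, 259.2]
orientation: [2.264, -2.176, 0.002]
ft_force: [-0.1, 0.5, -0.8]
width: 30.7
```

```bash
cat >> h.py <<'E'
def st():
    o=get_obs(); R=cv2.Rodrigues(o['orientation'])[0]
    print('t %.2f'%o['t'],'pos',np.round(o['ee_pos'],1),'ang %.1f'%np.degrees(np.arctan2(R[1,0],R[0,0])),'F',np.round(o['ft_force'],1),'w %.1f'%o['width'],'q',np.round(o['qpos'],2),'tz',np.round(R[:,2],3))
    return np.array(o['ee_pos']),R
a=np.radians(-86.5); U=np.array([np.cos(a),np.sin(a)]); V=np.array([-U[1],U[0]]); O=np.array([464.4,-122.4])
def s2w(x,y): return O+x*U+y*V
def w2s(p): d=np.array(p[:2])-O; return d@U,d@V
def to(x,y,z):
    p,R=st(); d=np.r_[s2w(x,y),z]-p; print('stand now',np.round(w2s(p),1),'tool shift cm',np.round(R.T@d/10,2))
E
python3 -c "
from h import *
print(s2w(47,85),s2w(47,155))
to(47,155,260)"
```

```text
[ 552.11073922 -164.12320967] [ 621.98017511 -159.8498119 ]
t 3.55 pos [399.  -14.8 259.2] ang -87.7 F [-0.1  0.5 -0.8] w 30.7 q [-0.07  0.03  2.06 -0.    1.06  1.47] tz [-0.    -0.002 -1.   ]
stand now [-111.4  -58.7] tool shift cm [ 15.37 -21.71  -0.05]
```

Call:
{"name": "arm_command", "arguments": {"increments": [[[2.56, -3.62, 0], 0], [[2.56, -3.62, 0], 0], [[2.56, -3.62, 0], 0], [[2.56, -3.62, 0], 0], [[2.56, -3.62, 0], 0], [[2.56, -3.62, 0], -1.2], [[0, 0, 0], 0]]}}

```text
t: 4.25
ee_pos: [627.1, -165.7, 256.6]
orientation: [2.282, -2.155, -0.002]
ft_force: [0.3, 0.1, -0.8]
width: 30.9
```

```bash
python3 - <<'E'
from h import *
to(47,155,190)
im=get_image('wrist'); cv2.imwrite('pics/w1.png',im[:,:,::-1])
im=get_image('top')[165:320,190:390]; cv2.imwrite('pics/t1.png',cv2.resize(im[:,:,::-1],None,fx=3.8,fy=3.8,interpolation=cv2.INTER_CUBIC))
E
```

```text
t 4.25 pos [ 627.1 -165.7  256.6] ang -86.7 F [ 0.3  0.1 -0.8] w 30.9 q [-0.28  0.42  1.54 -0.    1.18  1.24] tz [-0.003 -0.001 -1.   ]
stand now [ 53.1 159.7] tool shift cm [-0.62  0.46  6.66]
```

View pics/w1.png

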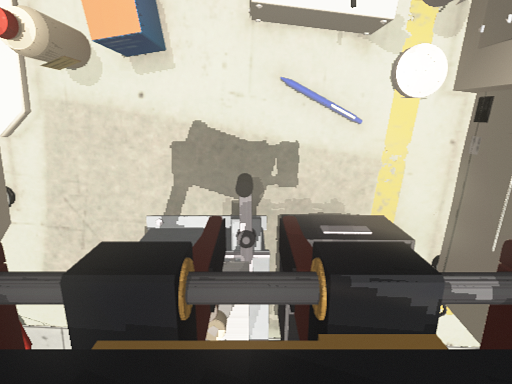

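View pics/t1.png

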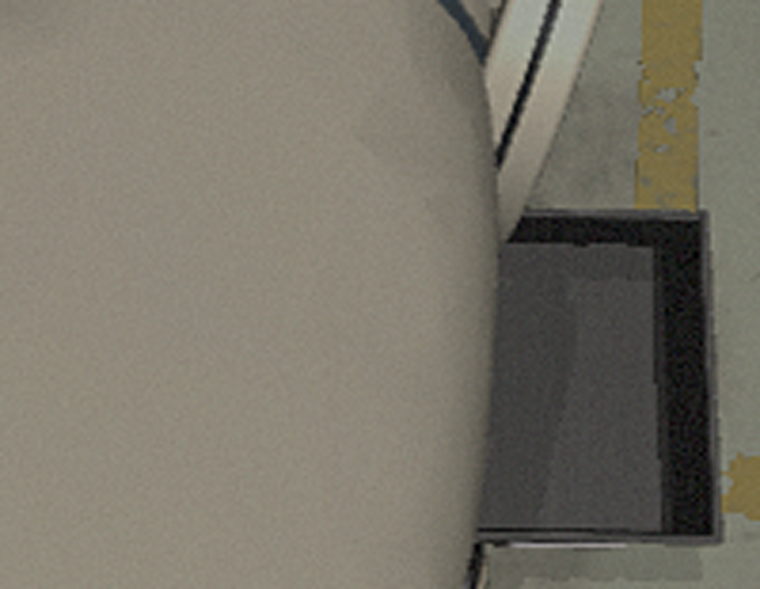

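The wrist view shows the grip's top at about (244,180) and the hinge knob at (246,239); the arm blocks the top camera. I'll check the grip position by ray.

```bash
cat >> h.py <<'E'
def wray(u,z,p=None,R=None):
    if p is None: p,R=st()
    c=camera_params('wrist'); Tc=np.array(c['T_tool_cam']); d=R@(Tc[:3,:3]@np.linalg.solve(c['K'],[u[0],u[1],1])); o=p+R@Tc[:3,3]
    return o+d*(z-o[2])/d[2]
E
python3 - <<'E'
from h import *
p,R=st()
g=wray((244,181),143,p,R); h=wray((246,239),104,p,R)
print(g,w2s(g),h,w2s(h))
to(*w2s(g),190)
E
```

```text
t 4.35 pos [ 623.4 -163.2  256.4] ang -86.7 F [-0.5  0.2 -0.4] w 31.0 q [-0.27  0.42  1.55 -0.    1.18  1.24] tz [-0.006  0.    -1.   ]
[ 627.14419402 -155.3434733   143.        ] (np.float64(42.81732244273131), np.float64(160.4294923566851)) [ 551.32781239 -160.51233939  104.        ] (np.float64(43.34806818864632), np.float64(84.43897184140987))
t 4.35 pos [ 623.4 -163.2  256.4] ang -86.7 F [-0.5  0.2 -0.4] w 31.0 q [-0.27  0.42  1.55 -0.    1.18  1.24] tz [-0.006  0.    -1.   ]
stand now [ 50.5 156.2] tool shift cm [-0.76 -0.46  6.64]
```

Call:
{"name": "arm_command", "arguments": {"increments": [[[-0.6, 0, 3], 0], [[0, 0, 3.5], 0], [[0, 0, 0], 0]]}}

```text
t: 4.65
ee_pos: [619.5, -154.7, 191.3]
orientation: [2.282, -2.153, -0.008]
ft_force: [-0.3, -0.0, 0.1]
width: 30.6
```

```bash
python3 - <<'E'
from h import *
to(45,155.5,118)
p,R=st()
im=get_image('wrist'); cv2.imwrite('pics/w2.png',im[:,:,::-1])
im=get_image('scene')[110:310,190:390]; cv2.imwrite('pics/s2.png',cv2.resize(im[:,:,::-1],None,fx=2.9,fy=2.9,interpolation=cv2.INTER_CUBIC))
E
```

```text
t 4.65 pos [ 619.5 -154.7  191.3] ang -86.7 F [-0.3 -0.   0.1] w 30.6 q [-0.26  0.48  1.62 -0.    1.05  1.25] tz [-0.006  0.001 -1.   ]
stand now [ 41.7 152.8] tool shift cm [ 0.33 -0.31  7.33]
t 4.65 pos [ 619.5 -154.7  191.3] ang -86.7 F [-0.3 -0.   0.1] w 30.6 q [-0.26  0.48  1.62 -0.    1.05  1.25] tz [-0.006  0.001 -1.   ]
```

View pics/w2.png

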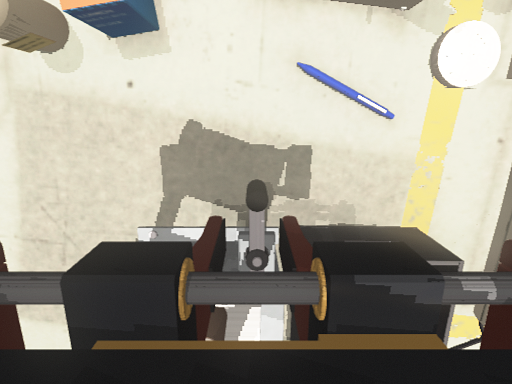

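View pics/s2.png

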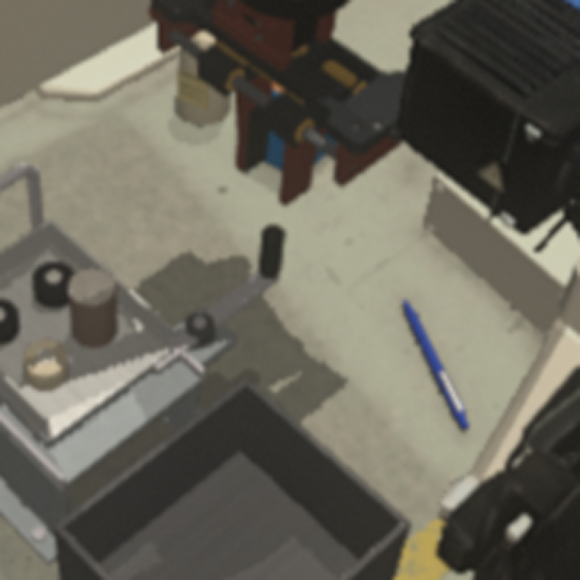

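The wrist view shows the grip top at about (256,191), between the two fingers' columns; in the scene view the fingers hang above the grip.

```bash
python3 - <<'E'
from h import *
p,R=st()
for u,z in(((256,189),143),((257,258),104)):
    g=wray(u,z,p,R); print(g,w2s(g))
to(45,156.5,118)
E
```

```text
t 4.75 pos [ 622.6 -155.7  195.7] ang -86.7 F [-0.4  0.2  0.1] w 30.7 q [-0.26  0.48  1.61 -0.    1.05  1.25] tz [ 0.    -0.001 -1.   ]
[ 635.01240112 -157.90524784  143.        ] (np.float64(45.85466131507709), np.float64(168.12663107790752))
[ 559.69767323 -164.06367612  104.        ] (np.float64(47.40374873986779), np.float64(92.57641728283643))
t 4.75 pos [ 622.6 -155.7  195.7] ang -86.7 F [-0.4  0.2  0.1] w 30.7 q [-0.26  0.48  1.61 -0.    1.05  1.25] tz [ 0.    -0.001 -1.   ]
stand now [ 42.8 155.8] tool shift cm [ 0.21 -0.06  7.77]
```

Call:
{"name": "arm_command", "arguments": {"increments": [[[0.3, -0.1, 2.6], 0], [[0, 0, 2.6], 0], [[0, 0, 1.5], 0], [[0, 0, 0], 0], [[0, 0, 0], 0]]}}

```text
t: 5.25
ee_pos: [629.0, -159.0, 138.8]
orientation: [-2.281, 2.15, -0.023]
ft_force: [0.1, -0.0, -0.0]
width: 30.6
```

```bash
python3 - <<'E'
from h import *
to(46,157,118)
im=get_image('scene')[110:310,190:390]; cv2.imwrite('pics/s3.png',cv2.resize(im[:,:,::-1],None,fx=2.9,fy=2.9,interpolation=cv2.INTER_CUBIC))
E
```

```text
t 5.25 pos [ 629.  -159.   138.8] ang -86.6 F [ 0.1 -0.  -0. ] w 30.6 q [-0.27  0.55  1.64 -0.    0.94  1.25] tz [ 0.016 -0.005 -1.   ]
stand now [ 46.6 162.1] tool shift cm [-0.07  0.54  2.07]
```

View pics/s3.png

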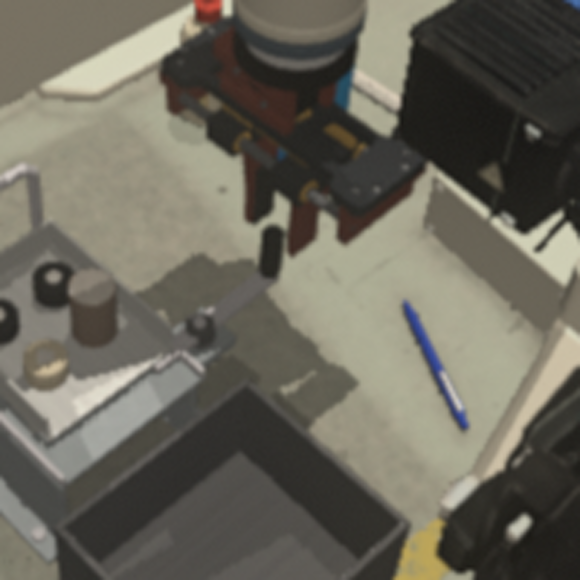

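Call:
{"name": "arm_command", "arguments": {"increments": [[[-0.1, 0.5, 1], 0], [[0, 0, 1.0], 0], [[0, 0, 0], 0], [[0, 0, 0], 0]]}}

```text
t: 5.7
ee_pos: [625.2, -158.6, 120.0]
orientation: [-2.28, 2.149, -0.029]
ft_force: [0.0, 0.5, 0.4]
width: 30.9
```

```bash
python3 - <<'E'
from h import *
to(46,157,118)
im=get_image('wrist'); cv2.imwrite('pics/w4.png',im[:,:,::-1])
im=get_image('scene')[110:310,190:390]; cv2.imwrite('pics/s4.png',cv2.resize(im[:,:,::-1],None,fx=2.9,fy=2.9,interpolation=cv2.INTER_CUBIC))
E
```

```text
t 5.70 pos [ 625.2 -158.6  120. ] ang -86.6 F [0.  0.5 0.4] w 30.9 q [-0.27  0.57  1.66 -0.    0.89  1.25] tz [ 0.02  -0.006 -1.   ]
stand now [ 46.  158.3] tool shift cm [-0.    0.13  0.2 ]
```

View pics/s4.png

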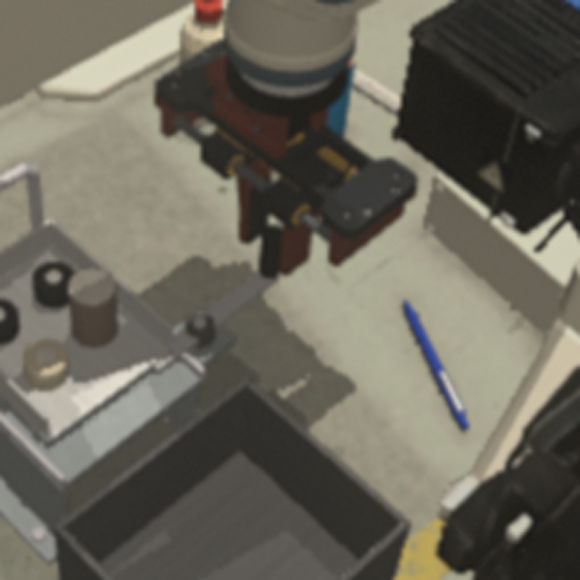

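View pics/w4.png

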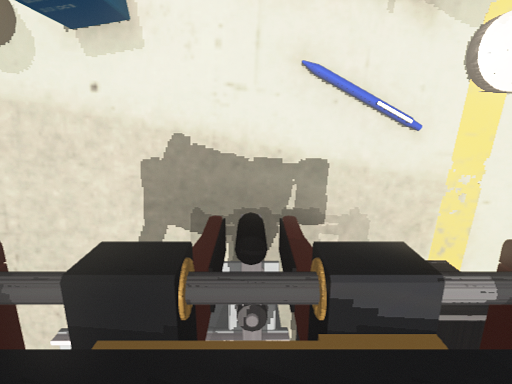

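```bash
python3 - <<'E'
from h import *
c=camera_params('wrist'); Ti=np.linalg.inv(c['T_tool_cam'])
for q in([0,0,-23],[0,10,-23],[0,-10,-23],[0,0,0],[15,0,0],[-15,10,0]):
    x=Ti@np.r_[q,1]; u=c['K']@(x[:3]/x[2]); print(q,u[:2])
E
```

```text
[0, 0, -23] [251.99492639 248.73961525]
[0, 10, -23] [251.97574581 266.65595456]
[0, -10, -23] [252.01473807 230.23376928]
[0, 0, 0] [252.01623076 231.54533704]
[15, 0, 0] [277.87851981 231.57416443]
[-15, 10, 0] [226.49788272 247.42162433]
```

Call:
{"name": "arm_command", "arguments": {"increments": [[[-0.5, 0, 0.1], 0], [[-1.03, 0.08, 0], -8.5], [[-1.03, 0.08, 0], -8.5], [[-1.03, 0.08, 0], -8.5], [[-1.03, 0.08, 0], -8.5], [[-1.03, 0.08, 0], -8.5], [[0, 0, 0], 0]]}}

```text
t: 6.5
ee_pos: [603.9, -106.6, 119.1]
orientation: [-2.92, 1.159, -0.037]
ft_force: [-0.8, -0.1, 0.3]
width: 30.4
```

```bash
cat >> h.py <<'E'
def lev(hx=46,hy=88):
    p,R=st(); s=np.array(w2s(p)); d=s-[hx,hy]; print('stand',s,'r',np.hypot(*d),'theta',np.degrees(np.arctan2(-d[0],d[1])))
    # force in tool axes
    print('F tool',np.round(R.T@get_obs()['ft_force'],2), 'tool ang rel',np.degrees(np.arctan2(R[1,0],R[0,0]))+86.5)
E
python3 - <<'E'
from h import *
lev()
im=get_image('wrist'); cv2.imwrite('pics/w5.png',im[:,:,::-1])
E
```

```text
t 6.50 pos [ 603.9 -106.6  119.1] ang -43.3 F [-0.8 -0.1  0.3] w 30.4 q [-0.19  0.53  1.74 -0.01  0.85  0.57] tz [ 0.022 -0.009 -1.   ]
stand [ -7.2831422  140.18529618] r 74.58148818521445 theta 45.59638383198018
F tool [-0.54  0.65 -0.27] tool ang rel 43.201893009471
```

View pics/w5.png

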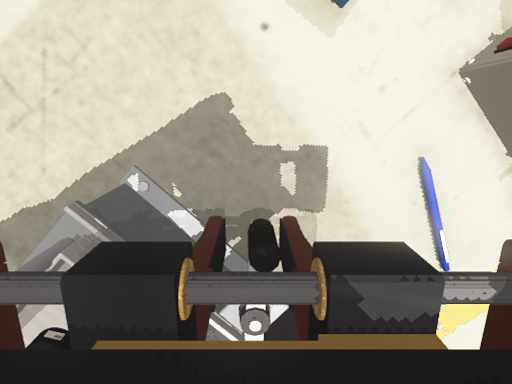

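The lever follows: the post (263,245) rests on the right-hand finger. The tool is about 4 mm too far out, so I'll correct that and go on.

Call:
{"name": "arm_command", "arguments": {"increments": [[[-1.0, 0.3, 0], -8.5], [[-1.0, 0.2, 0], -8.5], [[-1.0, 0.15, 0], -8.5], [[-1.0, 0.1, 0], -8.5], [[0, 0, 0], 0]]}}

```text
t: 7.05
ee_pos: [571.3, -93.7, 119.9]
orientation: [3.123, -0.26, 0.052]
ft_force: [-0.3, -0.2, 0.3]
width: 30.7
```

```bash
python3 - <<'E'
from h import *
lev()
E
```

```text
t 7.05 pos [571.3 -93.7 119.9] ang -9.5 F [-0.3 -0.2  0.3] w 30.7 q [-0.18  0.48  1.82 -0.01  0.8  -0.01] tz [ 0.033 -0.01  -0.999]
stand [-22.15638248 108.44247728] r 71.1560773980662 theta 73.30417817961751
F tool [-0.27  0.24 -0.32] tool ang rel 76.9836550971745
```

Call:
{"name": "arm_command", "arguments": {"increments": [[[-0.9, 0.1, 0], -7], [[-0.6, 0.05, 0], -6], [[-0.3, 0, 0], 0], [[0, 0, 0], 0]]}}

```text
t: 7.45
ee_pos: [557.3, -94.5, 120.6]
orientation: [3.129, 0.062, 0.06]
ft_force: [-0.2, 0.8, -0.1]
width: 31.2
```

```bash
python3 - <<'E'
from h import *
lev()
im=get_image('wrist'); cv2.imwrite('pics/w6.png',im[:,:,::-1])
im=get_image('scene')[110:310,140:340]; cv2.imwrite('pics/s6.png',cv2.resize(im[:,:,::-1],None,fx=2.9,fy=2.9,interpolation=cv2.INTER_CUBIC))
E
```

```text
t 7.45 pos [557.3 -94.5 120.6] ang 2.3 F [-0.2  0.8 -0.1] w 31.2 q [-0.19  0.46  1.86 -0.    0.78 -0.22] tz [ 0.039 -0.01  -0.999]
stand [-22.18563808  94.39180309] r 68.48457042871217 theta 84.64467513655251
F tool [-0.13 -0.82  0.12] tool ang rel 88.7976020084035
```

View pics/w6.png

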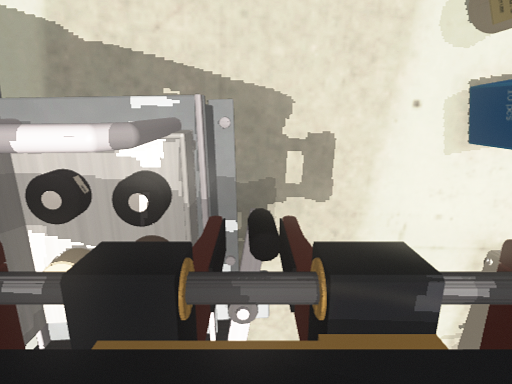

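View pics/s6.png

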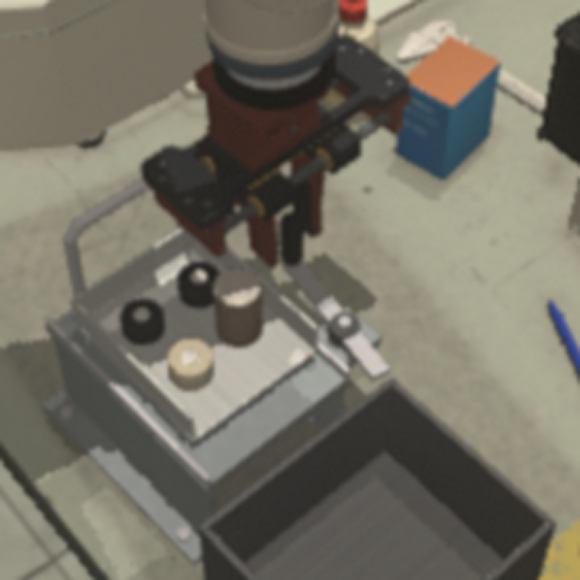

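Call:
{"name": "arm_command", "arguments": {"increments": [[[-0.5, 0, 0], 0], [[-0.4, 0, 0], 0], [[0, 0, 0], 0]]}}

```text
t: 7.85
ee_pos: [548.9, -95.0, 120.3]
orientation: [3.129, 0.058, 0.062]
ft_force: [0.6, 0.6, 0.3]
width: 30.9
```

```bash
python3 - <<'E'
from h import *
lev()
E
```

```text
t 7.85 pos [548.9 -95.  120.3] ang 2.1 F [0.6 0.6 0.3] w 30.9 q [-0.19  0.45  1.88 -0.    0.77 -0.23] tz [ 0.04  -0.01  -0.999]
stand [-22.20736774  85.96951723] r 68.23758402706906 theta 91.705149292982
F tool [ 0.64 -0.53 -0.25] tool ang rel 88.62655368772661
```

Call:
{"name": "arm_command", "arguments": {"increments": [[[-0.4, 0, 0], 0], [[-0.2, 0, 0], 0]]}}

```text
t: 8.05
ee_pos: [544.4, -95.4, 120.6]
orientation: [3.129, 0.056, 0.069]
ft_force: [4.1, 1.2, -1.8]
width: 31.0
```

```bash
python3 - <<'E'
from h import *
lev()
im=get_image('wrist'); cv2.imwrite('pics/w7.png',im[:,:,::-1])
im=get_image('scene')[110:310,140:340]; cv2.imwrite('pics/s7.png',cv2.resize(im[:,:,::-1],None,fx=2.9,fy=2.9,interpolation=cv2.INTER_CUBIC))
E
```

```text
t 8.05 pos [544.4 -95.4 120.6] ang 2.1 F [ 4.1  1.2 -1.8] w 31.0 q [-0.19  0.44  1.89 -0.    0.76 -0.23] tz [ 0.044 -0.011 -0.999]
stand [-22.08407123  81.51659235] r 68.39207067152255 theta 95.43967351445187
F tool [ 4.11 -1.09  1.92] tool ang rel 88.57242578650168
```

View pics/w7.png

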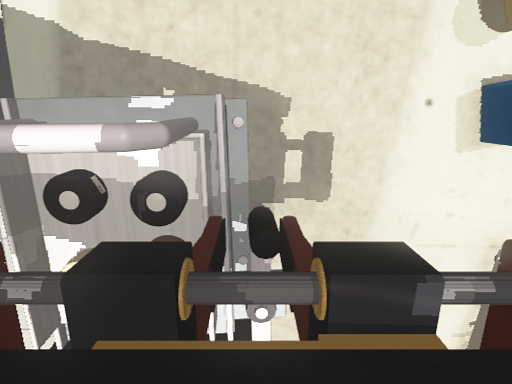

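View pics/s7.png

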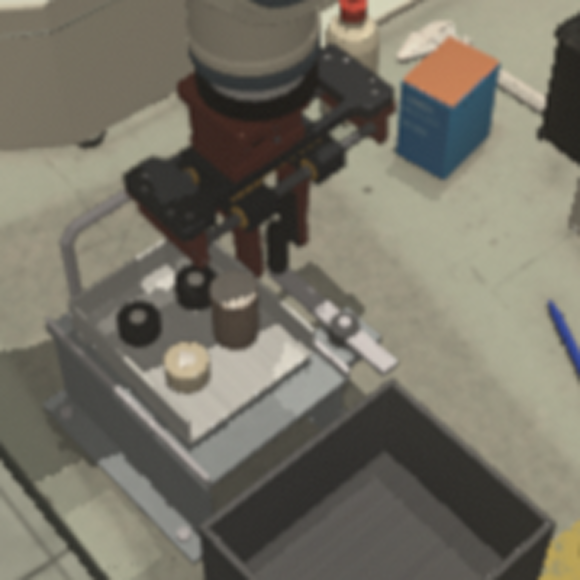

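Call:
{"name": "arm_command", "arguments": {"increments": [[[0.2, 0, -0.6], 0], [[0, 0, -0.5], 0], [[0, 0, 0], 0]]}}

```text
t: 8.45
ee_pos: [543.8, -95.2, 132.0]
orientation: [3.129, 0.056, 0.06]
ft_force: [-0.3, 0.8, 0.4]
width: 30.7
```

```bash
python3 - <<'E'
from h import *
lev()
E
```

```text
t 8.45 pos [543.8 -95.2 132. ] ang 2.1 F [-0.3  0.8  0.4] w 30.7 q [-0.19  0.43  1.88 -0.    0.79 -0.23] tz [ 0.038 -0.011 -0.999]
stand [-22.34319542  80.86855058] r 68.71426293335087 theta 95.95711913191784
F tool [-0.23 -0.79 -0.47] tool ang rel 88.58163097340248
```

Call:
{"name": "arm_command", "arguments": {"increments": [[[-0.4, 0, 0], 0], [[-0.2, 0, 0], 0]]}}

```text
t: 8.65
ee_pos: [542.8, -95.6, 133.0]
orientation: [3.128, 0.055, 0.078]
ft_force: [8.2, 0.7, -5.7]
width: 30.7
```

```bash
python3 - <<'E'
from h import *
lev()
E
```

```text
t 8.65 pos [542.8 -95.6 133. ] ang 2.0 F [ 8.2  0.7 -5.7] w 30.7 q [-0.2   0.42  1.89 -0.    0.78 -0.23] tz [ 0.05  -0.011 -0.999]
stand [-21.9272117  79.9357875] r 68.40422218402782 theta 96.77037676145507
F tool [ 7.87 -0.48  6.12] tool ang rel 88.5487012140326
```

Call:
{"name": "arm_command", "arguments": {"increments": [[[0.5, 0, 0], 0], [[0, 0, -3], 0], [[0, 0, -4], 0], [[0, 0, -4], 0], [[0, 0, 0], 8.5], [[0, 0, 0], 8.5], [[0, 0, 0], 8.5], [[0, 0, 0], 8.5], [[0, 0, 0], 8.5], [[0, 0, 0], 8.5], [[0, 0, 0], 8.5], [[0, 0, 0], 8.5], [[0, 0, 0], 8.5], [[0, 0, 0], 8.5], [[0, 0, 0], 3.5], [[0, 0, 0], 0]]}}

```text
t: 10.25
ee_pos: [534.4, -93.8, 245.1]
orientation: [-2.251, 2.173, -0.044]
ft_force: [0.1, 0.3, 0.2]
width: 31.1
```

```bash
python3 - <<'E'
from h import *
to(-81.5,0,225)
im=get_image('scene')[110:310,140:340]; cv2.imwrite('pics/s8.png',cv2.resize(im[:,:,::-1],None,fx=2.9,fy=2.9,interpolation=cv2.INTER_CUBIC))
im=get_image('wrist'); cv2.imwrite('pics/w8.png',im[:,:,::-1])
E
```

```text
t 10.25 pos [534.4 -93.8 245.1] ang -88.0 F [0.1 0.3 0.2] w 31.1 q [-0.19  0.26  1.81 -0.01  1.04  1.35] tz [ 0.029 -0.01  -1.   ]
stand now [-24.3  71.6] tool shift cm [-5.55  7.36  1.74]
```

View pics/s8.png

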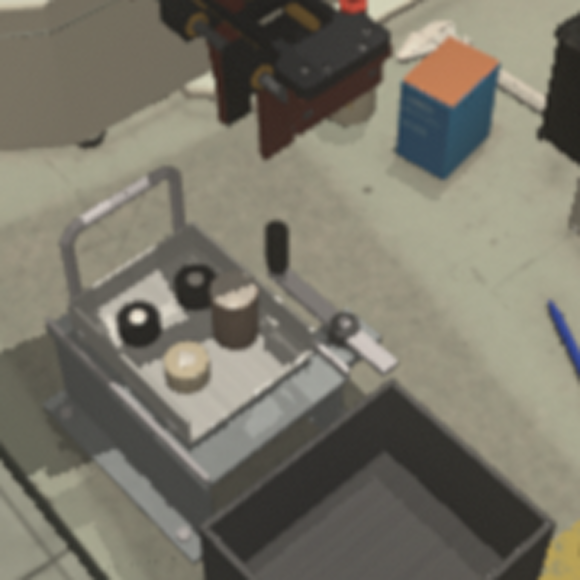

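View pics/w8.png

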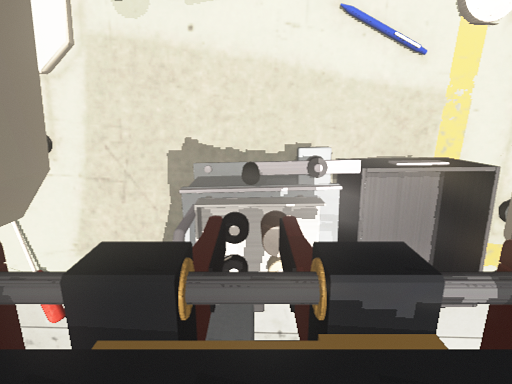

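The scene view shows the lever parallel to the stand with its toe forward, clear of the tray, and the tray undisturbed. Next I'll check the bar position.

```bash
python3 - <<'E'
from h import *
for z in(184,188):
  g=atz('top',T((59,345)),z); print(w2s(g))
def S2(u): return ((u[0]+.5)/2.9-.5+140,(u[1]+.5)/2.9-.5+110)
for e in((74,235),(166,173)):
  g=atz('scene',S2(e),184); print(w2s(g))
print(tri(S2((74,233)),T((57,440))),tri(S2((166,173)),T((62,248))))
to(-81.5,0,225)
E
```

```text
(np.float64(-82.5248199688583), np.float64(1.4947765722810773))
(np.float64(-82.08781369323175), np.float64(1.1410853973769528))
(np.float64(-79.0430957881135), np.float64(-37.133332307160636))
(np.float64(-81.35315743300868), np.float64(41.2423547498873))
(array([420.64260571, -44.28298747, 185.49755807]), np.float64(1.388019336392642), np.float64(1.8510635939612337)) (array([504.36467538, -36.04732276, 179.7989859 ]), np.float64(0.9491134993160848), np.float64(1.2720265309176195))
t 10.35 pos [534.5 -93.8 245.2] ang -87.9 F [-0.3  0.1  0. ] w 30.5 q [-0.19  0.26  1.81 -0.01  1.04  1.34] tz [ 0.03 -0.01 -1.  ]
stand now [-24.3  71.8] tool shift cm [-5.57  7.36  1.74]
```

Call:
{"name": "arm_command", "arguments": {"increments": [[[-2.8, 3.7, 0.5], 0], [[-2.7, 3.7, 0.5], 1.3], [[0, 0, 0], 0], [[0, 0, 0], 0]], "gripper": 0.3}}

```text
t: 10.75
ee_pos: [456.5, -40.8, 231.5]
orientation: [-2.234, 2.19, -0.044]
ft_force: [0.4, -0.2, 0.2]
width: 26.1
```

```bash
python3 - <<'E'
from h import *
to(-81.5,0,165)
im=get_image('wrist'); cv2.imwrite('pics/w9.png',im[:,:,::-1])
im=get_image('scene')[110:310,110:310]; cv2.imwrite('pics/s9.png',cv2.resize(im[:,:,::-1],None,fx=2.9,fy=2.9,interpolation=cv2.INTER_CUBIC))
to(-81.5,0,165)
E
```

```text
t 10.75 pos [456.5 -40.8 231.5] ang -88.9 F [ 0.4 -0.2  0.2] w 26.1 q [-0.11  0.15  2.   -0.01  0.97  1.45] tz [ 0.029 -0.011 -1.   ]
stand now [-81.9  -2.9] tool shift cm [-0.05 -0.1   6.65]
t 10.85 pos [457.  -41.2 231.4] ang -88.9 F [ 0.1 -0.4 -0.1] w 26.3 q [-0.11  0.15  1.99 -0.01  0.97  1.45] tz [ 0.029 -0.01  -1.   ]
stand now [-81.5  -2.4] tool shift cm [-0.09 -0.05  6.65]
```

View pics/s9.png

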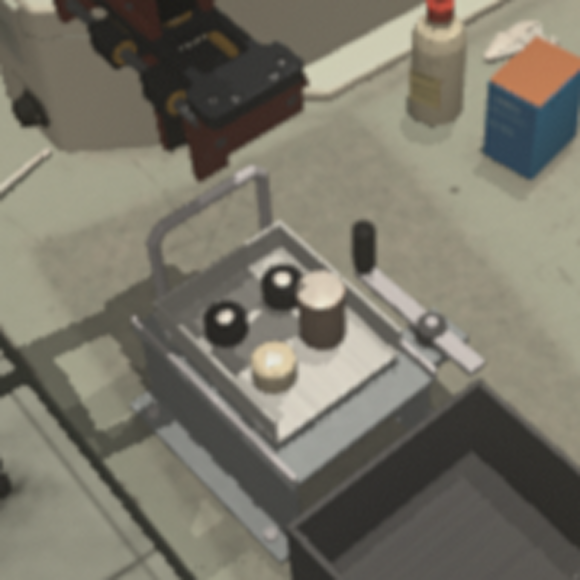

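View pics/w9.png

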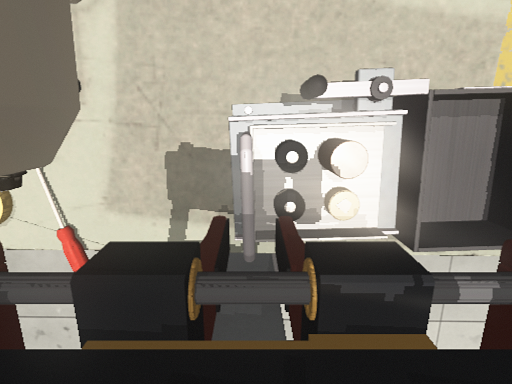

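```bash
python3 - <<'E'
from h import *
p,R=st()
for u in((246,145),(247,195),(249,250)):
    g=wray(u,184,p,R); print(g,np.round(w2s(g),1))
c=camera_params('wrist'); Ti=np.linalg.inv(c['T_tool_cam'])
x=Ti@np.array([0,0,47,1]); print((c['K']@(x[:3]/x[2]))[:2])
E
```

```text
t 10.85 pos [457.  -41.2 231.4] ang -88.9 F [ 0.1 -0.4 -0.1] w 26.3 q [-0.11  0.15  1.99 -0.01  0.97  1.45] tz [ 0.029 -0.01  -1.   ]
[503.34162733 -36.65947502 184.        ] [-83.2  44.1]
[467.38842677 -37.93214315 184.        ] [-84.1   8.1]
[424.60546614 -40.12810006 184.        ] [-84.5 -34.7]
[251.98638275 207.23110214]
```

Call:
{"name": "arm_command", "arguments": {"increments": [[[-0.3, -0.5, 1.5], -2.4], [[0, 0, 2.5], 0], [[0, 0, 2.3], 0], [[0, 0, 0], 0], [[0, 0, 0], 0]]}}

```text
t: 11.35
ee_pos: [471.4, -41.6, 169.1]
orientation: [-2.278, 2.14, -0.054]
ft_force: [-0.4, -0.0, 0.0]
width: 26.5
```

```bash
python3 - <<'E'
from h import *
to(-82.5,2,165)
im=get_image('wrist'); cv2.imwrite('pics/w10.png',im[:,:,::-1])
E
```

```text
t 11.35 pos [471.4 -41.6 169.1] ang -86.4 F [-0.4 -0.   0. ] w 26.5 q [-0.11  0.26  2.02 -0.01  0.82  1.41] tz [ 0.036 -0.012 -0.999]
stand now [-80.2  12. ] tool shift cm [-0.24  1.01  0.38]
```

View pics/w10.png

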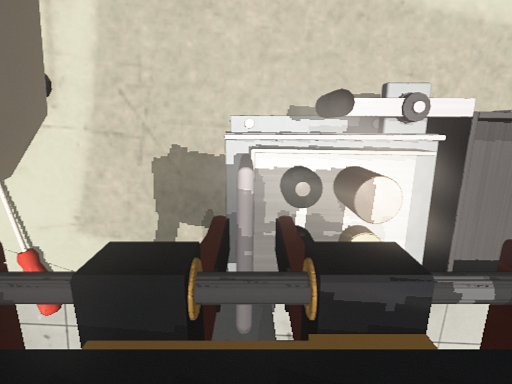

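Call:
{"name": "arm_command", "arguments": {"increments": [[[0, 1.0, 0.4], 0], [[0, 0, 0], 0], [[0.5, 0, 0], 0], [[0.6, 0, 0], 0], [[0.6, 0, 0], 0], [[0.6, 0, 0], 0], [[0.6, 0, 0], 0], [[0, 0, 0], 0]]}}

```text
t: 12.2
ee_pos: [464.1, -73.2, 168.2]
orientation: [-2.274, 2.138, -0.057]
ft_force: [1.3, 2.5, -1.6]
width: 26.3
```

```bash
python3 - <<'E'
from h import *
to(-82.5,0,165)
im=get_image('scene')[110:310,110:310]; cv2.imwrite('pics/s11.png',cv2.resize(im[:,:,::-1],None,fx=2.9,fy=2.9,interpolation=cv2.INTER_CUBIC))
E
```

```text
t 12.20 pos [464.1 -73.2 168.2] ang -86.5 F [ 1.3  2.5 -1.6] w 26.3 q [-0.18  0.26  2.03 -0.    0.81  1.33] tz [ 0.041 -0.01  -0.999]
stand now [-49.1   2.7] tool shift cm [-3.34  0.28  0.27]
```

View pics/s11.png

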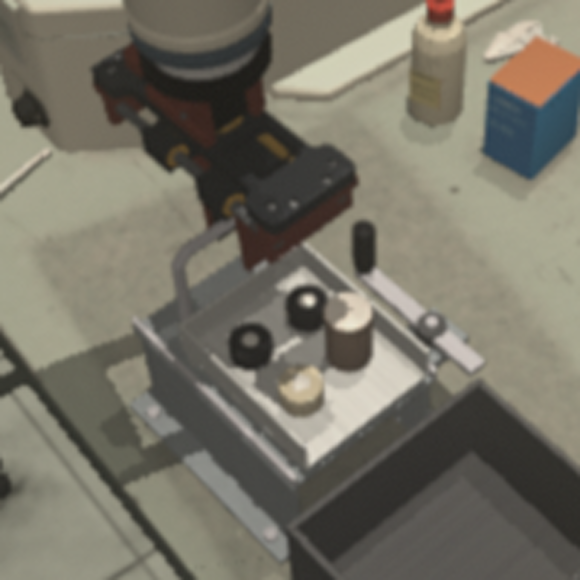

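The tray is sliding straight at about 2.5 N, and all specimens are upright. I'll continue towards the box.

Call:
{"name": "arm_command", "arguments": {"increments": [[[0.5, 0, 0], 0], [[0.6, 0, 0], 0], [[0.6, 0, 0], 0], [[0.6, 0, 0], 0], [[0.6, 0, 0], 0], [[0.5, 0, 0], 0], [[0, 0, 0], 0]]}}

```text
t: 12.95
ee_pos: [466.2, -109.8, 168.5]
orientation: [-2.274, 2.138, -0.056]
ft_force: [0.7, 2.7, 0.7]
width: 26.1
```

```bash
python3 - <<'E'
from h import *
to(-82.5,0,165)
im=get_image('scene')[110:310,110:310]; cv2.imwrite('pics/s12.png',cv2.resize(im[:,:,::-1],None,fx=2.9,fy=2.9,interpolation=cv2.INTER_CUBIC))
E
```

```text
t 12.95 pos [ 466.2 -109.8  168.5] ang -86.5 F [0.7 2.7 0.7] w 26.1 q [-0.26  0.27  2.02  0.    0.81  1.25] tz [ 0.04  -0.01  -0.999]
stand now [-12.4   2.6] tool shift cm [-7.01  0.26  0.25]
```

View pics/s12.png

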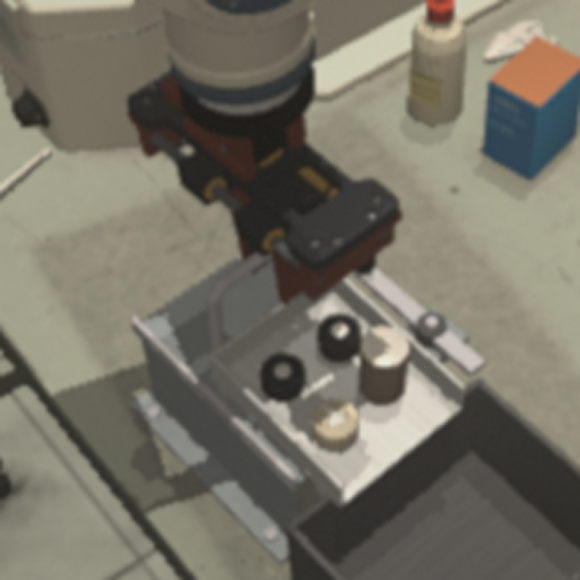

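Call:
{"name": "arm_command", "arguments": {"increments": [[[0.4, 0, 0], 0], [[0.4, 0, 0], 0], [[0, 0, 0], 0]]}}

```text
t: 13.3
ee_pos: [468.8, -115.6, 170.0]
orientation: [-2.267, 2.136, -0.056]
ft_force: [-0.2, 2.5, -1.3]
width: 26.2
```

```bash
python3 - <<'E'
from h import *
to(-82.5,0,165)
im=get_image('scene')[110:310,110:310]; cv2.imwrite('pics/s13.png',cv2.resize(im[:,:,::-1],None,fx=2.9,fy=2.9,interpolation=cv2.INTER_CUBIC))
E
```

```text
t 13.30 pos [ 468.8 -115.6  170. ] ang -86.6 F [-0.2  2.5 -1.3] w 26.2 q [-0.27  0.27  2.01  0.01  0.82  1.23] tz [ 0.045 -0.005 -0.999]
stand now [-6.5  4.8] tool shift cm [-7.61  0.51  0.42]
```

View pics/s13.png

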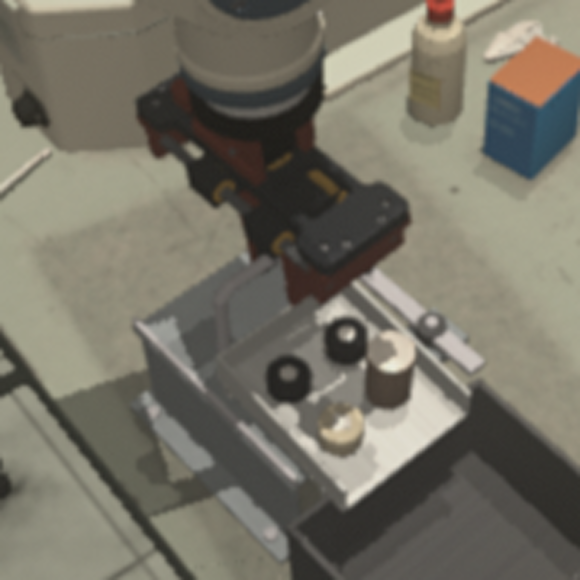

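The rear is up and the front edge sits on the box rim, so it looks hooked. I'll tip it in stages along the bar's arc about the rim.

Call:
{"name": "arm_command", "arguments": {"increments": [[[0.95, 0, -0.8], 0], [[0.95, 0, -0.84], 0], [[1.02, 0, -0.76], 0], [[0, 0, 0], 0]]}}

```text
t: 13.75
ee_pos: [470.4, -142.4, 196.0]
orientation: [-2.264, 2.132, -0.053]
ft_force: [-0.7, 2.2, -1.3]
width: 26.4
```

```bash
python3 - <<'E'
from h import *
to(95-81.4+8.6,0,90+120.7-17)
im=get_image('scene')[110:310,110:310]; cv2.imwrite('pics/s14.png',cv2.resize(im[:,:,::-1],None,fx=2.9,fy=2.9,interpolation=cv2.INTER_CUBIC))
E
```

```text
t 13.75 pos [ 470.4 -142.4  196. ] ang -86.6 F [-0.7  2.2 -1.3] w 26.4 q [-0.33  0.25  1.97  0.02  0.88  1.17] tz [ 0.046 -0.001 -0.999]
stand now [20.4  4.8] tool shift cm [0.18 0.49 0.21]
```

View pics/s14.png

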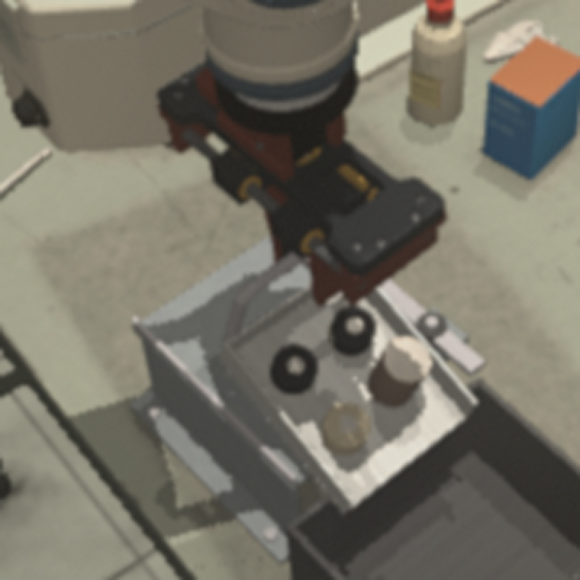

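Tipped about 18° and pivoting at the rim, with the front edge still at about (345,505).

Call:
{"name": "arm_command", "arguments": {"increments": [[[1.2, 0, -0.7], 0], [[1.14, 0, -0.57], 0], [[1.18, 0, -0.47], 0], [[1.2, 0, -0.36], 0], [[0, 0, 0], 0]]}}

```text
t: 14.3
ee_pos: [471.4, -190.3, 216.1]
orientation: [-2.265, 2.132, -0.048]
ft_force: [0.2, 2.2, 1.1]
width: 26.5
```

```bash
python3 - <<'E'
from h import *
to(95-35+8.6,0,90+141.3-17)
im=get_image('scene')[110:310,110:310]; cv2.imwrite('pics/s15.png',cv2.resize(im[:,:,::-1],None,fx=2.9,fy=2.9,interpolation=cv2.INTER_CUBIC))
E
```

```text
t 14.30 pos [ 471.4 -190.3  216.1] ang -86.5 F [0.2 2.2 1.1] w 26.5 q [-0.42  0.24  1.92  0.02  0.94  1.08] tz [ 0.044  0.001 -0.999]
stand now [68.2  2.8] tool shift cm [0.04 0.29 0.17]
```

View pics/s15.png

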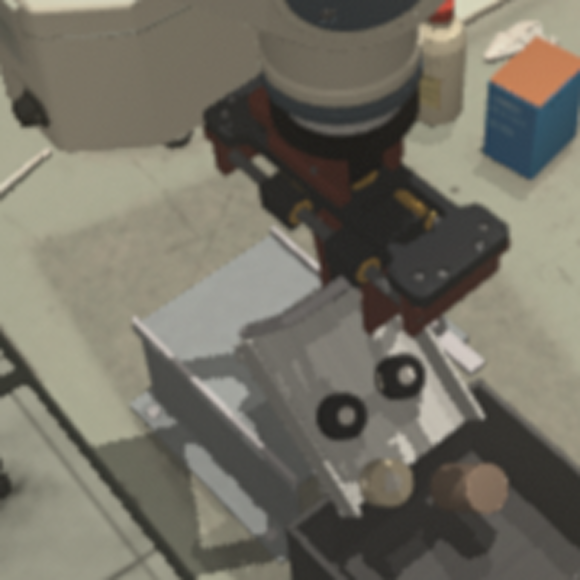

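At about 38° the specimens are sliding: the bar end and cream disc are at the rim and the black discs are following.

Call:
{"name": "arm_command", "arguments": {"increments": [[[1.1, 0, -0.2], 0], [[1.1, 0, -0.14], 0], [[1.1, 0, -0.04], 0], [[1.1, 0, 0.05], 0], [[0.7, 0, 0.1], 0], [[0, 0, 0], 0]]}}

```text
t: 14.95
ee_pos: [473.6, -245.4, 217.1]
orientation: [-2.266, 2.133, -0.046]
ft_force: [0.3, 0.9, 0.3]
width: 26.3
```

```bash
python3 - <<'E'
from h import *
to(95+27.8+8.6,0,90+143-17)
im=get_image('scene')[110:310,110:310]; cv2.imwrite('pics/s16.png',cv2.resize(im[:,:,::-1],None,fx=2.9,fy=2.9,interpolation=cv2.INTER_CUBIC))
E
```

```text
t 14.95 pos [ 473.6 -245.4  217.1] ang -86.6 F [0.3 0.9 0.3] w 26.3 q [-0.51  0.28  1.86  0.03  0.96  0.98] tz [ 0.041  0.001 -0.999]
stand now [123.3   1.6] tool shift cm [0.81 0.17 0.11]
```

View pics/s16.png

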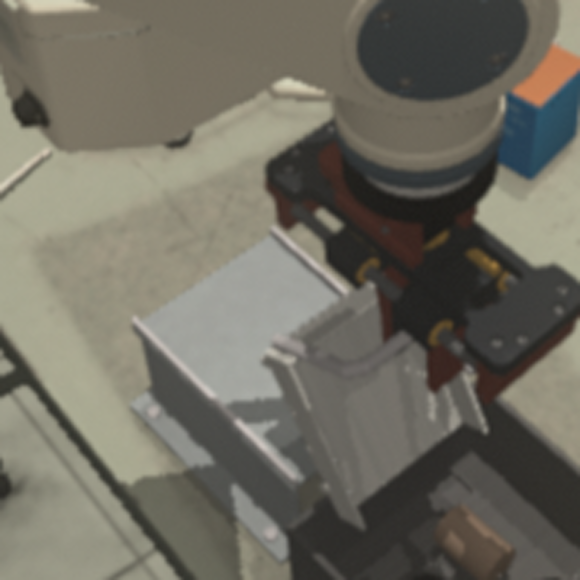

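Call:
{"name": "arm_command", "arguments": {"increments": [[[0.35, 0, 0.05], 0], [[0, 0, 0], 0], [[0, 0, 0], 0]]}}

```text
t: 15.3
ee_pos: [473.5, -248.2, 216.3]
orientation: [-2.266, 2.133, -0.044]
ft_force: [-0.2, -0.1, 0.1]
width: 26.2
```

```bash
python3 - <<'E'
from h import *
to(131,0,216)
im=get_image('scene')[150:350,160:360]; cv2.imwrite('pics/s17.png',cv2.resize(im[:,:,::-1],None,fx=2.9,fy=2.9,interpolation=cv2.INTER_CUBIC))
im=get_image('wrist'); cv2.imwrite('pics/w17.png',im[:,:,::-1])
E
```

```text
t 15.30 pos [ 473.5 -248.2  216.3] ang -86.5 F [-0.2 -0.1  0.1] w 26.2 q [-0.52  0.28  1.86  0.03  0.97  0.98] tz [ 0.041  0.002 -0.999]
stand now [126.1   1.4] tool shift cm [0.49 0.14 0.03]
```

View pics/s17.png

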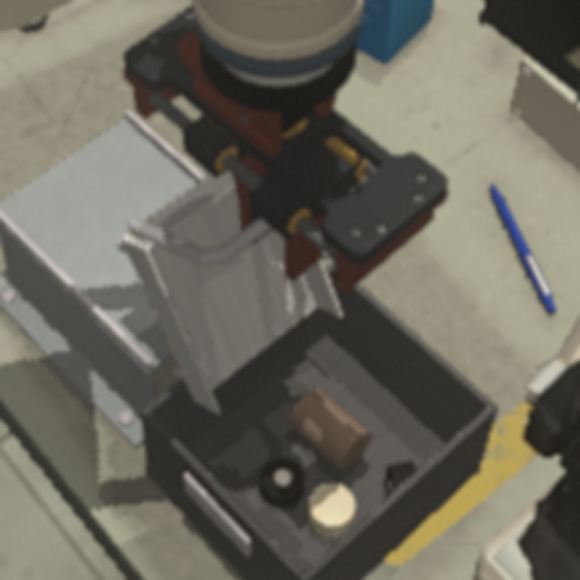

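View pics/w17.png

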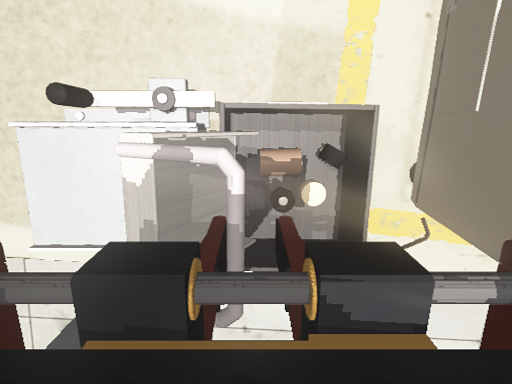

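All four specimens are in the box: bar end (330,430), black disc (283,480), cream disc (333,505) and the second black disc on edge (400,475); the tray is empty. I'll let the tray down along the reversed arc, at half speed.

Call:
{"name": "arm_command", "arguments": {"increments": [[[-0.7, 0, 0], 0], [[-0.7, 0, 0], 0], [[-0.7, 0, 0], 0], [[-0.64, 0, 0.02], 0], [[-0.64, 0, 0.03], 0], [[-0.63, 0, 0.06], 0], [[-0.63, 0, 0.08], 0], [[-0.62, 0, 0.12], 0], [[-0.62, 0, 0.14], 0], [[-0.61, 0, 0.17], 0], [[-0.61, 0, 0.19], 0], [[0, 0, 0], 0]]}}

```text
t: 16.6
ee_pos: [468.5, -169.0, 207.2]
orientation: [-2.267, 2.131, -0.042]
ft_force: [0.8, 1.3, 0.3]
width: 26.5
```

```bash
python3 - <<'E'
from h import *
to(95-47.4+8.6,0,90+137.7-17)
im=get_image('scene')[110:310,110:310]; cv2.imwrite('pics/s18.png',cv2.resize(im[:,:,::-1],None,fx=2.9,fy=2.9,interpolation=cv2.INTER_CUBIC))
E
```

```text
t 16.60 pos [ 468.5 -169.   207.2] ang -86.4 F [0.8 1.3 0.3] w 26.5 q [-0.38  0.24  1.94  0.02  0.92  1.11] tz [ 0.04   0.003 -0.999]
stand now [46.8  1.3] tool shift cm [ 0.94  0.11 -0.36]
```

View pics/s18.png

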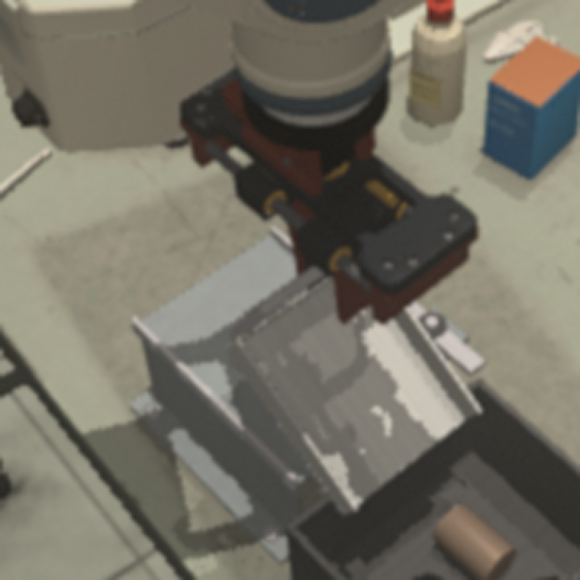

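Call:
{"name": "arm_command", "arguments": {"increments": [[[-0.55, 0, 0.26], 0], [[-0.55, 0, 0.28], 0], [[-0.55, 0, 0.3], 0], [[-0.54, 0, 0.33], 0], [[-0.5, 0, 0.36], 0], [[-0.5, 0, 0.4], 0], [[-0.4, 0, 0.35], 0], [[-0.4, 0, 0.35], 0], [[-0.3, 0, 0.3], 0], [[-0.3, 0, 0.3], 0], [[0, 0, 0], 0]]}}

```text
t: 17.75
ee_pos: [466.7, -119.5, 171.7]
orientation: [-2.267, 2.132, -0.041]
ft_force: [-0.4, 2.2, -0.6]
width: 26.7
```

```bash
python3 - <<'E'
from h import *
to(-6.5,0,170)
im=get_image('scene')[110:310,110:310]; cv2.imwrite('pics/s19.png',cv2.resize(im[:,:,::-1],None,fx=2.9,fy=2.9,interpolation=cv2.INTER_CUBIC))
im=get_image('wrist'); cv2.imwrite('pics/w19.png',im[:,:,::-1])
E
```

```text
t 17.75 pos [ 466.7 -119.5  171.7] ang -86.5 F [-0.4  2.2 -0.6] w 26.7 q [-0.28  0.27  2.    0.02  0.83  1.21] tz [ 0.039  0.003 -0.999]
stand now [-2.8  2.4] tool shift cm [-0.37  0.25  0.16]
```

View pics/s19.png

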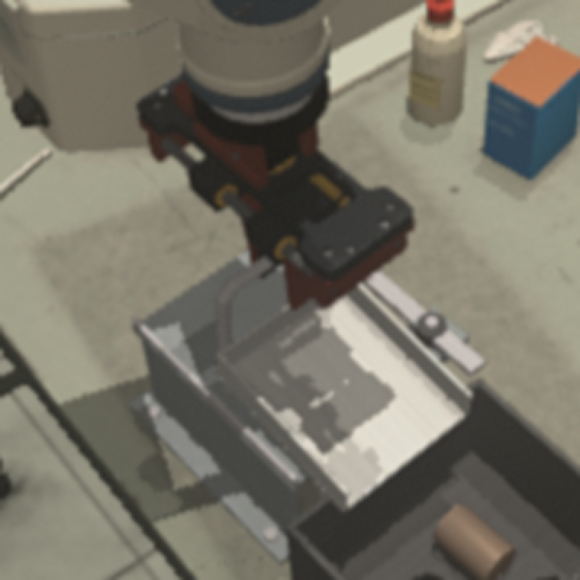

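View pics/w19.png

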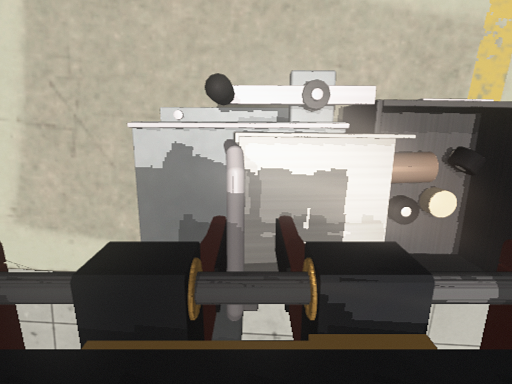

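Call:
{"name": "arm_command", "arguments": {"increments": [[[-0.3, 0, 0.2], 0], [[-0.3, 0, 0.2], 0], [[-0.2, 0, 0.1], 0], [[0, 0, 0], 0]]}}

```text
t: 18.25
ee_pos: [467.3, -112.1, 167.3]
orientation: [-2.267, 2.132, -0.045]
ft_force: [-0.5, 0.7, 0.3]
width: 25.9
```

```bash
python3 - <<'E'
from h import *
to(-6.5,0,170)
im=get_image('wrist'); cv2.imwrite('pics/w20.png',im[:,:,::-1])
E
```

```text
t 18.25 pos [ 467.3 -112.1  167.3] ang -86.5 F [-0.5  0.7  0.3] w 25.9 q [-0.27  0.28  2.01  0.02  0.81  1.23] tz [ 0.041  0.002 -0.999]
stand now [-10.1   3.5] tool shift cm [ 0.36  0.34 -0.28]
```

View pics/w20.png

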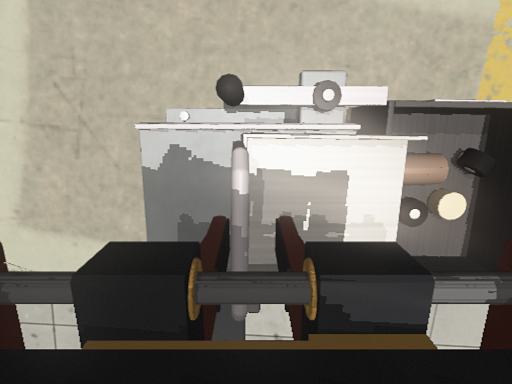

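The bar (240) is now clear of the rear finger (about 226), so the tray rests by itself. I'll centre the fingers and withdraw upward.

Call:
{"name": "arm_command", "arguments": {"increments": [[[-0.35, 0, 0], 0], [[0, 0, 0], 0], [[0, 0, -1], 0], [[0, 0, -2], 0], [[0, 0, -4], 0], [[0, 0, -5], 0], [[-4, 0, -2], 0], [[-5, 0, 0], 0], [[-5, 0, 0], 0], [[-5, 0, 0], 0], [[-5, 0, 0], 0], [[-5, 0, 0], 0], [[0, 0, 0], 0]]}}

```text
t: 19.6
ee_pos: [445.6, 185.4, 323.8]
orientation: [-2.25, 2.132, -0.058]
ft_force: [0.8, -0.5, -0.3]
width: 26.7
```

```bash
python3 - <<'E'
from h import *
st()
im=get_image('scene')[150:370,140:340]; cv2.imwrite('pics/s21.png',cv2.resize(im[:,:,::-1],None,fx=2.7,fy=2.7,interpolation=cv2.INTER_CUBIC))
im=get_image('top')[165:320,190:390]; cv2.imwrite('pics/t21.png',cv2.resize(im[:,:,::-1],None,fx=3.8,fy=3.8,interpolation=cv2.INTER_CUBIC))
E
```

```text
t 19.60 pos [445.6 185.4 323.8] ang -86.9 F [ 0.8 -0.5 -0.3] w 26.7 q [ 0.38  0.07  1.86 -0.02  1.16  1.9 ] tz [ 0.055  0.004 -0.998]
```

View pics/s21.png

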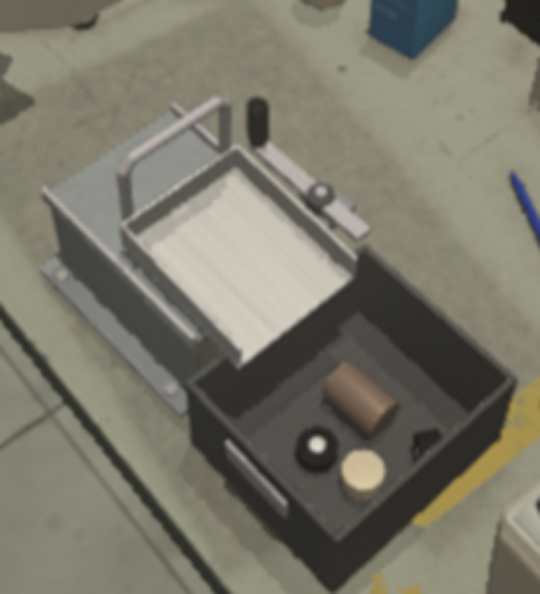

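View pics/t21.png

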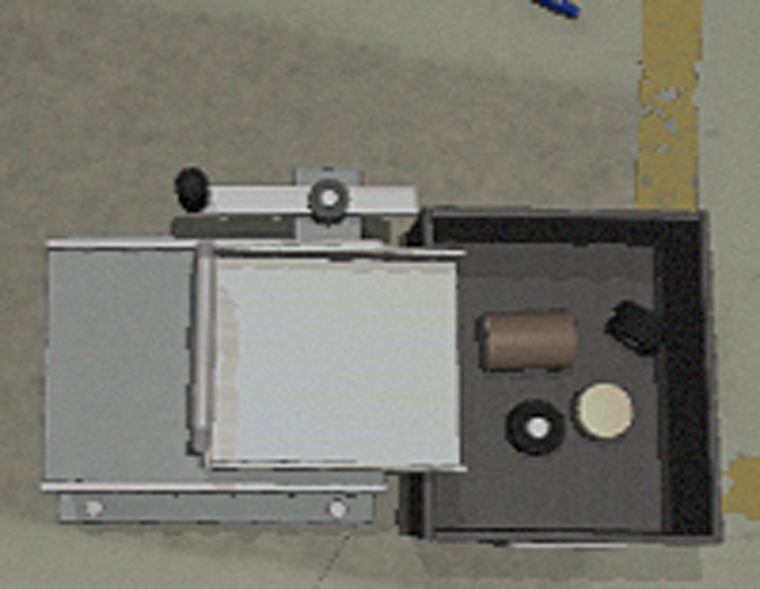

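The scene shows an empty tray bridging stand and rim, all four specimens in the box, and the lever parallel to the stand. In the top view the bar is at x≈203 and the tray's front edge at x≈462. I'll check the hook numerically.

```bash
python3 - <<'E'
from h import *
for n,a,b in(('bar mid',(174,138),(203,345)),('front lip -y',(241,362),(463,469)),('front +y',(356,264),(464,253)),('lever toe',(367,230),(415,200)),('grip top',(258,100),(192,176))):
    X,e,f=tri(S(a),T(b)); print(n,np.round(X,1),np.round(w2s(X),1),round(e,1))
# predicted tray corners, hooked pose
for rx in(95,97):
  t=np.radians(3.4);c,s=np.cos(t),np.sin(t)
  def tp(x,y,z):
    dx,dz=x-48,z-10; X=rx+dx*c+dz*s; Z=90+dz*c-dx*s; return np.r_[s2w(X,y),Z]
  for q in((-68,0,98),(65,-55,38),(65,55,38),(65,-55,10)):
    w=tp(*q); ps=proj('scene',w)[0]; pt=proj('top',w)[0]
    print(rx,q,'S',np.round((ps-[140,150])*2.7),'T',np.round((pt-[190,165])*3.8),np.round(w[2]))
E
```

```text
bar mid [ 466.6 -106.5  177.4] [-15.8   3.2] 0.6
front lip -y [ 419.7 -238.6  101.7] [113.2 -51.7] 0.7
front +y [ 526.7 -233.8  112.4] [115.   55.4] 0.4
lever toe [ 556.7 -210.1   99.7] [93.2 86.8] 1.3
grip top [551.3 -94.2 144.8] [-22.9  88.4] 0.1
95 (-68, 0, 98) S [168. 133.] T [203. 347.] 185.0
95 (65, -55, 38) S [235. 353.] T [468. 471.] 117.0
95 (65, 55, 38) S [353. 259.] T [462. 250.] 117.0
95 (65, -55, 10) S [234. 373.] T [458. 472.] 89.0
97 (-68, 0, 98) S [169. 135.] T [207. 347.] 185.0
97 (65, -55, 38) S [237. 355.] T [472. 471.] 117.0
97 (65, 55, 38) S [355. 261.] T [466. 250.] 117.0
97 (65, -55, 10) S [236. 375.] T [462. 472.] 89.0
```

```bash
python3 - <<'E'
from h import *
st(); print(close_job())
E
```

```text
t 19.70 pos [445.7 181.6 323.3] ang -87.0 F [-0.2  0.2  0. ] w 26.3 q [ 0.37  0.07  1.86 -0.02  1.16  1.9 ] tz [ 0.055  0.002 -0.998]
the job is handed in; nothing more can be done
None
```

The job is done and handed in at about 19.7 s, with the arm clear of everything.

- **Lever:** I swung it through its quarter turn until it would move no further. The push force rose to about 8 N over 1 mm of travel, and the later pictures show the arm parallel to the stand.
- **Tray and specimens:** I pushed the tray by its bar until it hooked on the rim. I then tipped it to about 62° in stages and let it down slowly, until the finger carried almost no load.
- **Last checks:**
  - All four specimens are in the box and the tray is empty.
  - The bar and both front corners lie within about 2 mm in plan of where a hooked tray should be.
  - The bar measured 177 mm high against 185 mm expected, and the front corner on the stand's -y side 102 mm against 117 mm. I put this down to coarse pixel picking, since the same points fall within a few millimetres of the predicted pixels in both cameras.
- **Not confirmed directly:** I did not see the rib itself against the box wall. The hook is inferred from the tray's position and from how it pivoted on the rim.

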